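# Put the hardness reference pieces away in the dry box and lock it

## Robot

A 7-joint arm with a two-finger parallel gripper is mounted at the origin on a cart in front of the work surface, level with it; the furniture and walls round the work are solid. World frame = base frame: x ahead of the robot, y to its left, z up, the work surface at z = 0. Lengths are in m, angles in rad, forces in N, time in s.
With the tool pointing down it reaches from about 0.375 to 0.925 m from the base axis. Payload 3.1 kg.
Tool frame: the origin (TCP) lies between the finger pads; the fingertips stand 19 mm ahead of it and the grasp point (between the pads) is the TCP; z points along the fingers, y is the line along which they close (so a half turn about z gives the same grasp; the last joint's range is limited). The gripper opens to 85 mm and grips with 20 to 120 N. Pads are 22 mm wide; open, the fingers measure 114 mm over their backs; the gripper's body (76 mm by 85 mm) begins 54 mm behind the grasp point. The pads swing forward as they close: fully open they stand 13 mm farther back than shut.
Start: joints at [1.05, 0.383, 0.044, 1.598, -0.018, 1.161, -0.05], TCP at [0.267, -0.593, 0.25] pointing down, gripper open.
Joint ranges: [-2.61, 2.61], [-0.41, 2.15], [-1.48, 1.57], [0, 2.5], [-1.57, 4.71], [0.05, 1.97], [-2.85, 2.85]. Speed limits (rad/s): [2.79, 2.79, 3.14, 3.14, 3.14, 3.14, 3.14].

## Interface

Orientations are given as a unit quaternion [x, y, z, w].
In Python, from bench import move_ptp, movel, move_j, move_gripper, pause, inverse_kinematics, read_camera, camera_params, MotionError, sign_off, look_for, tip_of, read_time_s, read_qpos, read_joint_vel, read_effort, read_eef_pos, read_tcp_rot, read_ft_force, read_ft_torque, read_finger_gap, read_grasp_force gives the robot as it stands. Calls block until the motion is done:
- move_ptp(position, orientation): joint-space move of the TCP to a pose.
- movel(position, orientation=None, speed=0.15): straight line of the TCP; orientation=None keeps the orientation; speed is the mean speed in m/s.
- move_j(angles): joint-space move.
- move_gripper(opening, effort=None): finger opening in m; effort is the grip in N (None keeps the last); returns when the fingers have stopped.
- pause(seconds).
- inverse_kinematics(position, orientation): joint angles nearest the present ones, or None.
- read_camera(name): name is "side" or "top" or "wrist"; returns the picture (384x512x3 uint8, red, green, blue); there is no depth.
- camera_params(name): a dict with "K" (3x3 intrinsics, pixels), "camera_from_world" (4x4, takes a point from world to camera coordinates). Camera axes: x right, y down, z forward; pixel columns grow to the right and rows downward; lengths in m; the calibration is good to about 2 mm. A picture is of the moment at which its call begins: read the wrist's pose just before it. camera_params takes no time and is no camera call; for the wrist camera it gives the pose at the moment of the call.
A pose or a line that the arm cannot do raises MotionError and nothing moves.
- sign_off(): hands the job in; it is judged then, once.
Trained networks look in the newest picture that a camera, given by its name, has taken for a name from the list of things; names that differ only in an ending like _2 or _b are one class to them, and where a whole thing is asked for, a point or a joint stands for the part that bears it (a point fixed in the world has none). Each returns a list of dicts, best first, with "confidence" (0 to 1); they miss things now and then, are a little off and sometimes report something else, mostly with a low value. They report only what shows in the picture. A call takes as long as a camera call.
- look_for(camera, name): "at" ([column, row] in pixels, amid what is visible of it).
- tip_of(camera, name): "at" ([column, row] in pixels: a listed point, or the origin of a listed thing).
Readings, each from a call of its own:
- read_time_s(): time.
- read_qpos(): joint angles.
- read_joint_vel(): joint speeds.
- read_effort(): joint torques, N m.
- read_eef_pos(): TCP position.
- read_tcp_rot(): TCP orientation.
- read_ft_force(): force on the tool from outside, world axes, zero at the start.
- read_ft_torque(): the same for the moment, N m.
- read_finger_gap(): finger opening in m.
- read_grasp_force(): force on a finger pad.
Only numpy, scipy, OpenCV 4.12 (cv2) and the standard library are available. Lean on these libraries where they do the work, as an engineer would, in place of code of your own. Each camera call takes 0.05 s, during which the arm holds its last target. There are 200 camera calls.

## Task

Lay all the steel reference pieces from the worktop (however many blocks and discs there are) flat on the floor of the grey dry box, none on top of another, then shut its lid fully without slamming it. Lock the lid by turning the black wing knob clockwise its full quarter turn, so that its hidden tongue swings behind the frame edge, and only then slide the vent grip beside the lid until it is level with the red pointer. Do not disturb the check weight, the rebound meter and the impact device lying about.

Things in the scene. Friction and masses are not known exactly. Their poses are not given: they have to be found in the camera images.
- box_floor (a point): centre of the inner floor of the grey dry box, which is fixed to the worktop; the floor is 6 mm above the worktop. Axes: x to the far (hinge) wall, y to the left wall, z up. Open cavity 180 mm (x) by 250 mm (y), walls 6 mm thick with their tops 50 mm above the worktop. A steel frame edge runs inside along the near wall: it juts 12 mm into the cavity, 46 to 50 mm above the worktop. Outside the left wall a 58 mm wide deck carries the vent slider
- lid (a joint): angle of the white lid about its level hinge along the far wall, rad: 0 shut flat on the walls, grows as it opens (stands open at about 1.95 to 2.1; stop at 2.15). Stiff hinge (0.45 N m friction, lid 0.25 kg): it stays wherever it is left, so it must be pushed all the way down; about 3 N on its free edge moves it down
- lid_hinge (a point): point on the lid's hinge axis, half-way along it, 100 mm behind the centre of the box floor and 50 mm above the worktop. The axis is parallel to the box's y. The lid plate is 262 mm wide, reaches 200 mm from the hinge and is 10 mm thick: shut, its underside is 50 mm and its top 60 mm above the worktop
- lid_edge (a point): middle of the lid's free edge, on its outer face (the top face when shut), 200 mm from the hinge; moves with the lid. Its x points from the free edge to the hinge, its z out of the outer face
- knob_grip (a point): middle of the black wing of the wing knob on the lid's outer face, 17 mm out from that face, on the knob's axis, 152 mm from the hinge, mid-width. The wing is 9 mm thick (along this point's x), 44 mm long (along its y) and stands 8 to 28 mm out from the lid. z is the knob's axis, out of the lid. The red end of the wing (-y) shows where the tongue points. The tongue, under the lid, is 12 mm wide, reaches 32 mm from the axis and lies 8 to 12 mm below the lid's underside
- wing_knob (a joint): angle of the wing knob, rad: 0 with the wing along the free edge and the tongue pointing to the box's right (unlocked, starts at 0 to 0.2); grows as it turns clockwise seen from above; stop at 1.6. At about 1.57 the red end and the tongue point to the near wall, with the tongue behind (below) the frame edge. Friction 0.06 N m. The tongue clears the frame edge by 4 mm with the lid fully shut, and butts against it if the lid is ajar
- vent (a joint): travel of the black vent grip along its track on the deck, m: 0 at the near end, grows away from the robot to 0.12; friction 1.5 N, stays where it is left
- vent_top (a point): centre of the top of the vent grip, a black block 20 mm along the track (its y, parallel to the box's x), 28 mm across (its x) and 40 mm tall. Its top is 66.5 mm and the top of its track 26 mm above the worktop
- pointer_tip (a point): tip of the small red pointer clipped to the outer edge of the deck beside the track (12 mm tall, 22 mm to the left of the track's middle). Its axes are parallel to the box's; the vent grip is level with it when the two agree along this point's x
- block_a_center (a point): ground steel hardness block, 45 (x) x 60 (y) x 15 mm; reference piece; this point is its centre, half-way up, z along its thickness. May be absent
- block_b_center (a point): second ground steel hardness block, 45 (x) x 60 (y) x 15 mm; reference piece; this point is its centre, half-way up, z along its thickness. May be absent
- disc_large_center (a point): steel hardness disc, 38 mm across, 14 mm thick; reference piece; this point is its centre, half-way up, z along its thickness. May be absent
- disc_thin_center (a point): thin steel disc, 33 mm across, 9 mm thick; reference piece; this point is its centre, half-way up, z along its thickness. May be absent
- disc_polished_center (a point): polished steel disc, 33 mm across, 10 mm thick; reference piece; this point is its centre, half-way up, z along its thickness. May be absent
- weight: steel check weight with a knob on top, 25x25x32 mm; bystander, leave alone; origin at the centre of its underside
- meter: beige hand-held rebound meter, 148x68x30 mm; bystander, leave alone; origin at the centre of its underside
- impact: steel impact device like a thick pen, 24x126x24 mm; bystander, leave alone; origin at the centre of its underside

How it is judged:
On the way, in this order (a step that is already met when the one before it is completed fails the run):
1. every reference piece lies flat on the box floor (x of block_a_center in the frame of box_floor between -0.09 and 0.09 m and y of block_a_center in the frame of box_floor between -0.125 and 0.125 m and z of block_a_center in the frame of box_floor between 0 and 0.011 m and x of block_b_center in the frame of box_floor between -0.09 and 0.09 m and y of block_b_center in the frame of box_floor between -0.125 and 0.125 m and z of block_b_center in the frame of box_floor between 0 and 0.011 m and x of disc_large_center in the frame of box_floor between -0.09 and 0.09 m and y of disc_large_center in the frame of box_floor between -0.125 and 0.125 m and z of disc_large_center in the frame of box_floor between 0 and 0.0105 m and x of disc_thin_center in the frame of box_floor between -0.09 and 0.09 m and y of disc_thin_center in the frame of box_floor between -0.125 and 0.125 m and z of disc_thin_center in the frame of box_floor between 0 and 0.008 m and x of disc_polished_center in the frame of box_floor between -0.09 and 0.09 m and y of disc_polished_center in the frame of box_floor between -0.125 and 0.125 m and z of disc_polished_center in the frame of box_floor between 0 and 0.0085 m), for 0.2 s.
2. the lid is shut on them (all of step 1 and value of joint lid below 0.03 rad), for 0.2 s.
3. with the lid shut, the wing knob is turned until the tongue is behind the frame edge (value of joint lid below 0.03 rad and value of joint wing_knob above 1.3 rad), for 0.2 s.
4. with the lid locked, the vent grip stands level with the red pointer (all of step 3 and x of vent_top in the frame of pointer_tip between -0.005 and 0.005 m), for 0.2 s.
At the end, for the whole second after the job is handed in: all reference pieces present lie flat inside the box (centre within 3.5 mm of half their height above its floor), the lid is shut to within 0.03 rad, the wing knob is turned to more than 1.3 rad, the vent grip is within 5 mm of the red pointer along the track, and the robot touches nothing (all of step 1 and all of step 4 and contact force between the fingers and anything else below 0.5 N).
It fails at once if the lid is slammed (closing faster than 3 rad/s) (velocity of joint lid below -3 rad/s).
It fails at once if the check weight, rebound meter or impact device is moved by more than 5 cm (distance of any of weight, meter, impact from where it was at the start of the episode above 0.05 m).
Of block_a, block_b, disc_large, disc_thin, disc_polished only 4 to 5 are there at a start; the rules pass over those that are not, and their reading is None.
At some moment in a run one of block_a, block_b, disc_large, disc_thin, disc_polished may be knocked a few centimetres aside while the robot is not near it.
Once in a run the grip may slacken for a moment while it holds something.
It also fails if it takes over 210 s, if anything falls off the work surface, if the arm or the gripper's body presses on something with over 40 N, if the wrist force passes 120 N, or if a joint passes its speed limit or range.

## Working session

There is one attempt and no reset: what is moved stays moved. The work goes in short steps, each a Python script; the robot and the scene stay as the last script left them, time stands still between calls to the robot, and variables do not carry over. Pictures are saved under pics/ and viewed, at most 14 in all, crops included, and the job is handed in when it is done.

```bash
mkdir -p pics; ls; cat > h.py <<'E'
import numpy as np, cv2
from bench import *
from scipy.spatial.transform import Rotation as R
def ray(cam,uv,P=None):
    P=P or camera_params(cam); K=np.array(P["K"]); T=np.linalg.inv(np.array(P["camera_from_world"]))
    d=T[:3,:3]@np.linalg.inv(K)@np.array([uv[0],uv[1],1.]); return T[:3,3],d
def at_z(cam,uv,z,P=None):
    o,d=ray(cam,uv,P); return o+d*(z-o[2])/d[2]
def proj(cam,p,P=None):
    P=P or camera_params(cam); c=np.array(P["camera_from_world"])@np.r_[p,1]; q=np.array(P["K"])@c[:3]; return q[:2]/q[2]
def save(cam,name):
    im=read_camera(cam); cv2.imwrite(f"pics/{name}.png",cv2.cvtColor(np.array(im),cv2.COLOR_RGB2BGR)); return im
E
python3 - <<'E'
from h import *
print(read_time_s(),read_eef_pos(),read_tcp_rot())
Z=dict(box_floor=.006,block_a_center=.0075,disc_large_center=.007,disc_thin_center=.0045,disc_polished_center=.005,pointer_tip=.03,vent_top=.0665,weight=0,meter=0,impact=0,lid_hinge=.05)
for c in("top","side"):
    save(c,c+"0"); P=camera_params(c); print(c,np.round(np.linalg.inv(P["camera_from_world"])[:3,3],3))
    for n,z in Z.items():
        for d in tip_of(c,n)[:3]: print(n,np.round(d["at"]),round(d["confidence"],2),np.round(at_z(c,d["at"],z,P),3))
    for n in("lid_edge","knob_grip"):
        print(n,[(np.round(d["at"]),round(d["confidence"],2)) for d in tip_of(c,n)[:2]])
a=np.vstack([cv2.imread("pics/top0.png")]);
E
```

```text
pics
0.0 [ 0.26629732 -0.59194964  0.24886462] [ 9.77731037e-01  2.09857741e-01 -3.53033657e-04 -1.27413761e-03]
top [ 0.395 -0.003  1.275]
box_floor [231. 177.] 0.69 [0.504 0.06  0.006]
block_a_center [314. 162.] 0.59 [ 0.553 -0.206  0.008]
block_a_center [312. 203.] 0.4 [ 0.423 -0.198  0.008]
block_a_center [232.  94.] 0.31 [0.769 0.058 0.008]
disc_large_center [357. 207.] 0.51 [ 0.412 -0.342  0.007]
disc_thin_center [393. 166.] 0.38 [ 0.542 -0.46   0.004]
disc_thin_center [234. 142.] 0.17 [0.614 0.052 0.004]
disc_polished_center [312. 162.] 0.73 [ 0.554 -0.2    0.005]
disc_polished_center [349. 157.] 0.54 [ 0.57  -0.317  0.005]
disc_polished_center [233. 147.] 0.28 [0.598 0.054 0.005]
pointer_tip [155. 224.] 0.46 [0.353 0.29  0.03 ]
vent_top [360. 208.] 0.66 [ 0.408 -0.335  0.066]
vent_top [186. 186.] 0.6 [0.47  0.191 0.066]
weight [358. 207.] 0.75 [ 0.412 -0.349  0.   ]
weight [336. 229.] 0.43 [ 0.342 -0.277  0.   ]
meter [121. 188.] 0.87 [0.465 0.407 0.   ]
impact [156. 223.] 0.66 [0.354 0.295 0.   ]
lid_hinge [231. 143.] 0.8 [0.604 0.058 0.05 ]
lid_edge [(array([232.,  94.]), 0
[... 327 characters left out ...]
318  0.007]
disc_large_center [272. 192.] 0.31 [ 0.432 -0.196  0.007]
disc_thin_center [254. 170.] 0.56 [ 0.571 -0.446  0.004]
disc_thin_center [186. 154.] 0.32 [ 0.973 -0.57   0.004]
disc_polished_center [246. 178.] 0.35 [ 0.583 -0.322  0.005]
disc_polished_center [234. 222.] 0.17 [0.51  0.106 0.005]
vent_top [233. 219.] 0.56 [0.487 0.204 0.066]
weight [297. 187.] 0.46 [ 0.344 -0.296  0.   ]
meter [221. 271.] 0.74 [0.461 0.41  0.   ]
meter [273. 191.] 0.21 [ 0.434 -0.227  0.   ]
impact [261. 258.] 0.51 [0.365 0.309 0.   ]
impact [296. 189.] 0.41 [ 0.343 -0.279  0.   ]
lid_hinge [213. 202.] 0.87 [0.605 0.064 0.05 ]
lid_edge [(array([186., 154.]), 0.7)]
knob_grip [(array([188., 167.]), 0.42)]
```

```bash
python3 - <<'E'
import cv2
a=cv2.imread("pics/top0.png"); cv2.imwrite("pics/top0c.png",cv2.resize(a[70:260,90:430],(800,447),interpolation=cv2.INTER_CUBIC))
E
```

```text
(no output)
```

View pics/top0c.png

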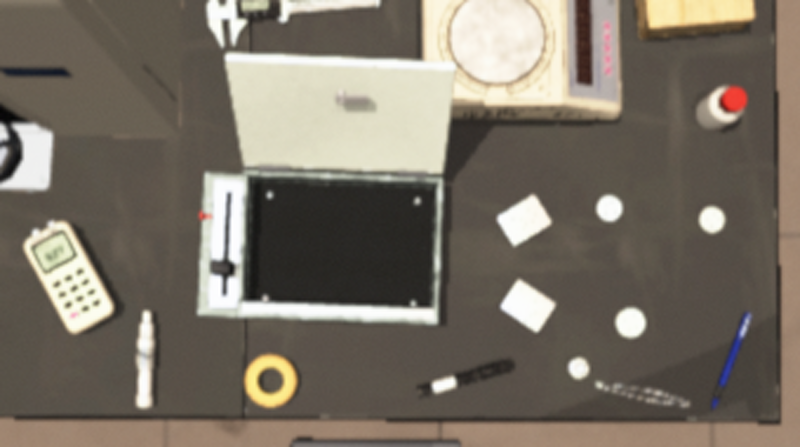

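The picture shows all five pieces: two blocks at crop (525,220) and (528,305), and three discs at (609,208), (712,219) and (630,322). The weight is at (579,368). The lid is open, the vent grip is at (222,268) and the pointer at (205,215). Next I'll look closer with the wrist camera.

```bash
python3 - <<'E'
from h import *
q=[1,0,0,0]
def go(p):
    for y in (0,np.pi/2,-np.pi/2):
        o=(R.from_euler('z',y)*R.from_quat(q)).as_quat()
        try: move_ptp(p,o); return y
        except MotionError as e: print(y,e)
print(go([.47,-.3,.38])); P=camera_params("wrist"); print(np.round(np.linalg.inv(P["camera_from_world"]),3),read_eef_pos()); save("wrist","w1")
import json; json.dump({k:np.array(v).tolist() for k,v in P.items() if k in("K","camera_from_world")},open("w1.json","w"))
print(go([.45,.08,.38])); P=camera_params("wrist"); save("wrist","w2")
json.dump({k:np.array(v).tolist() for k,v in P.items() if k in("K","camera_from_world")},open("w2.json","w"))
cv2.imwrite("pics/w12.png",cv2.resize(np.hstack([cv2.imread("pics/w1.png"),cv2.imread("pics/w2.png")]),(800,300)))
print(read_time_s())
E
```

```text
0
[[-0.003 -0.96  -0.28   0.539]
 [-1.     0.003  0.001 -0.301]
 [-0.     0.28  -0.96   0.504]
 [ 0.     0.     0.     1.   ]] [ 0.46904676 -0.3014325   0.37947742]
0
4.3333
```

View pics/w12.png

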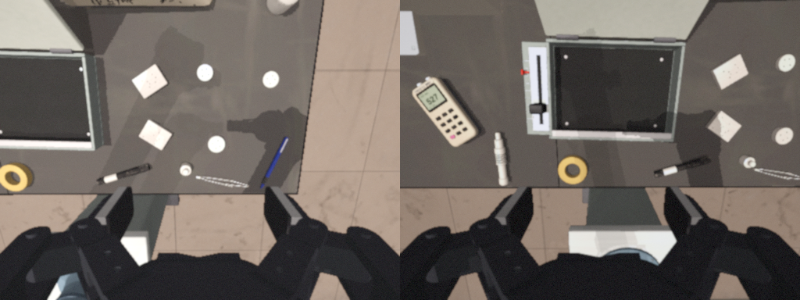

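The left half shows the five pieces with clear outlines. The right half shows the box, pointer and vent grip. I'll measure from both.

```bash
python3 - <<'E'
from h import *
import json
P=json.load(open("w1.json")); im=cv2.imread("pics/w1.png"); hsv=cv2.cvtColor(im,cv2.COLOR_BGR2HSV)
m=((hsv[...,2]>165)&(hsv[...,1]<60)).astype(np.uint8)
n,l,s,c=cv2.connectedComponentsWithStats(m)
for i in range(1,n):
    if 100<s[i,4]<3000 and c[i][1]<240:
        ct=max(cv2.findContours((l==i).astype(np.uint8),0,2)[0],key=len)[:,0]
        w=np.array([at_z("",p,.012,P)[:2] for p in ct]).astype(np.float32)
        r=cv2.minAreaRect(w*1000); print(np.round(c[i]),s[i,4],np.round(r[0],1),np.round(r[1],1),round(r[2],1))
P=json.load(open("w2.json"))
for nme,z in dict(box_floor=.006,lid_hinge=.05,pointer_tip=.038,vent_top=.0665,knob_grip=.2).items():
    print(nme,[(np.round(d["at"],1),round(d["confidence"],2),np.round(at_z("",d["at"],z,P),4)) for d in tip_of("wrist",nme)[:2]])
im=cv2.imread("pics/w2.png")
cv2.imwrite("pics/w2c.png",cv2.resize(im[40:190,150:370],(792,540),interpolation=cv2.INTER_CUBIC))
E
```

```text
[258.   2.] 120 [ 694.8 -305.7] [37.8  6.6] 89.8
[358.   4.] 287 [ 690.3 -464.5] [56.  14.6] 89.8
[ 68. 152.] 2158 [502.6  45.8] [218.  208.5] 88.3
[191. 104.] 1123 [ 548.  -196.6] [47.4 62.7] 31.8
[262.  92.] 379 [ 565.7 -314.7] [32.9 32.6] 89.8
[346. 101.] 381 [ 551.2 -454.6] [35.  33.2] 89.8
[198. 172.] 929 [ 431.5 -201.9] [62.6 48.2] 56.3
[277. 184.] 395 [ 409.3 -341.7] [39.2 37.9] 0.5
[237. 218.] 180 [ 346.1 -269.3] [26.2 25.9] 89.9
[141. 228.] 143 [325.2 -88.2] [17.3 33.4] 16.4
[276. 232.] 171 [ 316.4 -349.1] [111.5  11.8] 74.7
box_floor [(array([271.4, 115.2]), 0.83, array([0.5116, 0.0485, 0.006 ]))]
lid_hinge [(array([278. ,  51.3]), 0.79, array([0.6026, 0.0427, 0.05  ]))]
pointer_tip [(array([164.1,  90.9]), 0.57, array([0.5493, 0.2179, 0.038 ]))]
vent_top []
knob_grip [(array([493.5,  80.8]), 0.41, array([ 0.5478, -0.163 ,  0.2   ]))]
```

View pics/w2c.png

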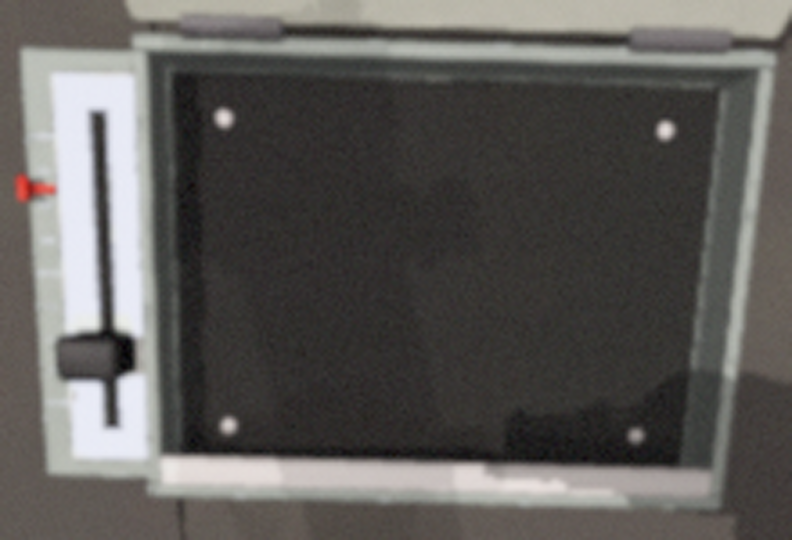

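The crop shows the box rim corners at roughly (150,492), (720,507), (132,38) and (772,57). The floor bolts are at (224,119), (666,130), (229,426) and (635,436), the pointer tip is at (57,190), and the vent grip is at about (90,357).

```bash
python3 - <<'E'
from h import *
import json
P=json.load(open("w2.json"))
f=lambda c,z: np.round(at_z("",(150+(c[0]+.5)/3.6-.5,40+(c[1]+.5)/3.6-.5),z,P),4)
for c in[(150,492),(720,507),(132,38),(772,57)]: print("rim",f(c,.05))
for c in[(224,119),(666,130),(229,426),(635,436)]: print("bolt",f(c,.007))
print("ptr",f((57,190),.032))
E
```

```text
rim [0.4157 0.1817 0.05  ]
rim [ 0.4077 -0.0797  0.05  ]
rim [0.6045 0.1767 0.05  ]
rim [ 0.5965 -0.0837  0.05  ]
bolt [0.5789 0.1466 0.007 ]
bolt [ 0.5735 -0.0541  0.007 ]
bolt [0.4389 0.1505 0.007 ]
bolt [ 0.4332 -0.0495  0.007 ]
ptr [0.5474 0.2177 0.032 ]
```

```bash
cat > pk.py <<'E'
from h import *
C=np.array([.506,.0485]); YAW=np.radians(-1.7)
def box(x,y): c,s=np.cos(YAW),np.sin(YAW); return C+[c*x-s*y,s*x+c*y]
def quat(psi): return (R.from_euler('z',psi)*R.from_quat([1,0,0,0])).as_quat()
SP=dict(block_b=(.015,(45,60),(0,.088)),block_a=(.015,(45,60),(0,.021)),disc_large=(.014,(38,38),(0,-.038)),disc_thin=(.009,(33,33),(.04,-.088)),disc_polished=(.010,(33,33),(-.03,-.088)))
G=dict(block_a=(.548,-.197),block_b=(.4315,-.202),disc_large=(.409,-.342),disc_thin=(.551,-.455),disc_polished=(.566,-.315))
def find(zt,guess,size,rad=.07):
    P=camera_params("wrist"); im=read_camera("wrist"); hsv=cv2.cvtColor(np.array(im),cv2.COLOR_RGB2HSV)
    m=((hsv[...,2]>150)&(hsv[...,1]<70)).astype(np.uint8); out=[]
    for ct in cv2.findContours(m,0,cv2.CHAIN_APPROX_NONE)[0]:
        if len(ct)<40: continue
        w=np.array([at_z("",p,zt,P)[:2] for p in ct[:,0]]).astype(np.float32)
        r=cv2.minAreaRect(w*1000); d=np.hypot(*(np.array(r[0])/1000-guess))
        if d<rad and np.all(np.abs(np.sort(r[1])-size)<6): out.append((d,r))
    if not out: return None
    r=min(out,key=lambda a:a[0])[1]; b=cv2.boxPoints(r); e=[b[1]-b[0],b[2]-b[1]]; e=max(e,key=np.linalg.norm)
    return np.array(r[0])/1000,np.arctan2(e[1],e[0]),r[1]
def wrap(a,ref): return ref+(a-ref+np.pi/2)%np.pi-np.pi/2
def ptp(p,psi):
    for k in(0,np.pi,-np.pi):
        try: move_ptp(p,quat(psi+k)); return psi+k
        except MotionError: pass
    raise MotionError(f"no way {p} {psi}")
def place_in(n,guess=None):
    zt,size,slot=SP[n]; g=np.array(guess or G[n]); move_gripper(.085)
    ptp([*g,.22],0); f=find(zt,g,size)
    if f is None: save("wrist","miss_"+n); print(n,"not seen"); return False
    p,phi,dim=f; print(n,np.round(p,4),np.round(np.degrees(phi)),np.round(dim,1))
    psi=wrap(phi,np.pi/4) if n[0]=='b' else np.pi/2+YAW
    psi=ptp([*p,.09],psi); move_gripper(size[0]/1000+.03); movel([*p,.021],speed=.1)
    move_gripper(.0,70); gap=read_finger_gap(); movel([*p,.13],speed=.2)
    print(" gap",round(gap,4),round(read_finger_gap(),4),"grasp",np.round(read_grasp_force(),1),"t",round(read_time_s(),1))
    if read_finger_gap()<size[0]/1000-.006: print(" lost"); return False
    t=box(*slot); pp=wrap(np.pi/2+YAW,psi); ptp([*t,.13],pp)
    g2=read_finger_gap(); move_gripper(0,90); movel([*t,.05],speed=.15); movel([*t,.0285],speed=.05); g3=read_finger_gap(); F=read_ft_force()
    move_gripper(size[0]/1000+.025); movel([*t,.13],speed=.2); print(" gaps",round(g2,4),round(g3,4),np.round(F,1),"t",round(read_time_s(),1))
    return g3>size[0]/1000-.006
E
python3 - <<'E'
from pk import *
for n in("block_b","block_a"):
    ok=place_in(n); print(n,ok)
    if not ok: break
save("wrist","p1")
E
```

```text
block_b [ 0.4321 -0.2028] 57.0 [61.3 46.8]
 gap 0.0429 0.0427 grasp 71.4 t 9.2
 gaps 0.0433 0.0423 [-0.4  0.1  0.7] t 13.0
block_b True
block_a [ 0.5475 -0.1975] -58.0 [47.1 62. ]
 gap 0.0431 0.0426 grasp 76.5 t 18.5
 gaps 0.0427 0.0423 [-0.8 -0.6  0.9] t 22.1
block_a True
```

View pics/p1.png

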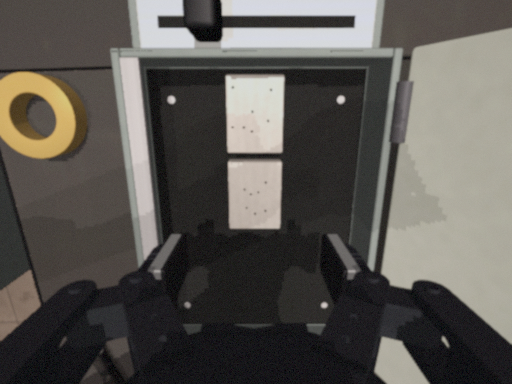

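Both blocks lie flat in the box, at (255,115) and (255,195), with a gap between them. Next come the discs.

```bash
python3 - <<'E'
from pk import *
for n in("disc_large","disc_polished","disc_thin"):
    ok=place_in(n); print(n,ok)
    if not ok: break
ptp([.40,.06,.38],0)
import json; P=camera_params("wrist"); json.dump({k:np.array(v).tolist() for k,v in P.items() if k in("K","camera_from_world")},open("w3.json","w"))
save("wrist","w3")
for nme in("knob_grip","lid_edge","vent_top","pointer_tip"):
    print(nme,[(np.round(d["at"],1),round(d["confidence"],2)) for d in tip_of("wrist",nme)[:2]])
E
```

```text
disc_large [ 0.4101 -0.3413] -26.0 [39.7 41.1]
 gap 0.0347 0.0344 grasp 69.8 t 27.6
 gaps 0.0345 0.0334 [-2.2 -0.7  3.3] t 31.5
disc_large True
disc_polished [ 0.5542 -0.2658] 63.0 [34.5 34.5]
 gap 0.0289 0.0283 grasp 69.0 t 36.7
 gaps 0.0285 0.0278 [-1.5 -0.1  4.2] t 40.2
disc_polished True
disc_thin [ 0.5515 -0.4546] -26.0 [34.3 35.6]
 gap 0.0279 0.0279 grasp 69.1 t 45.8
 gaps 0.0278 0.0272 [-1.5 -0.6  5. ] t 49.9
disc_thin True
knob_grip []
lid_edge [(array([285.8,  88. ]), 0.46)]
vent_top [(array([435.3, 178. ]), 0.71), (array([157. , 104.2]), 0.58)]
pointer_tip [(array([286.3,  86.6]), 0.67), (array([150.5,  57.6]), 0.6)]
```

View pics/w3.png

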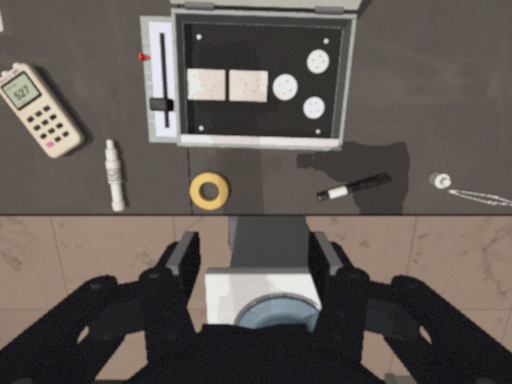

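All five pieces lie flat, separate and inside the cavity. The polished disc had been knocked about 7 cm, but the fresh look found it. Next I'll measure the lid angle from the fixed cameras and close it from behind.

```bash
cat > lid.py <<'E'
from pk import *
def lp(th,r,n,y=0):  # point on lid: r from hinge, n out of underside plane
    x=.1-r*np.cos(th)+n*np.sin(th); z=.05+r*np.sin(th)+n*np.cos(th); return np.r_[box(x,y),z]
def tcp(th,y=.07,m=0.):
    if th>np.pi/2:
        e=lp(th,.2,.01,y); e[:2]=box(.1-.2*np.cos(th)+.01*np.sin(th)+.011+m,y); e[2]+=-.04+.019; return e
    return lp(th,.16,.01+.011*np.sin(th)+m,y)+[0,0,.019]
E
python3 - <<'E'
from lid import *
obs={}
for c in("top","side"):
    read_camera(c); obs[c]=tip_of(c,"lid_edge")[:1]+[None]; o=obs[c][0]
    k=tip_of(c,"knob_grip")[:1]
    ths=np.linspace(1.8,2.15,8)
    print(c,o and (np.round(o["at"],1),o["confidence"]),k and np.round(k[0]["at"],1))
    for t in ths: print(round(t,2),np.round(proj(c,lp(t,.2,.01)),1),np.round(proj(c,lp(t,.152,.027)),1))
a=tcp(2.12,m=.03); b=a+[0,0,.2]
for p in [b,a]+[tcp(t) for t in np.arange(2.1,-.01,-.3)]: q=inverse_kinematics(p,quat(YAW)); print(np.round(p,3),None if q is None else np.round(q,2))
E
```

```text
top (array([234. ,  94.8]), 0.8) [232.9 102.9]
1.8 [233.3 108.8] [234.2 111.5]
1.85 [233.5 105.5] [234.4 109.2]
1.9 [233.7 102.3] [234.5 107.1]
1.95 [233.9  99.3] [234.7 105.1]
2.0 [234.2  96.4] [234.8 103.2]
2.05 [234.4  93.7] [235.  101.4]
2.1 [234.6  91.1] [235.1  99.8]
2.15 [234.8  88.7] [235.3  98.3]
side (array([186.9, 152. ]), 0.75) [188.2 166.8]
1.8 [199.2 149.3] [198.1 162.5]
1.85 [196.8 149.8] [196.4 163.1]
1.9 [194.4 150.5] [194.6 163.8]
1.95 [192.  151.3] [193.  164.6]
2.0 [189.8 152.2] [191.4 165.5]
2.05 [187.6 153.2] [189.8 166.5]
2.1 [185.5 154.3] [188.4 167.6]
2.15 [183.4 155.6] [187.  168.7]
[0.762 0.111 0.394] [ 0.26  0.71 -0.91  1.01  0.54  1.64 -2.07]
[0.762 0.111 0.194] [ 0.27  0.79 -0.79  1.27  0.55  1.3  -2.12]
[0.729 0.112 0.197] [ 0.31  0.74 -0.82  1.37  0.54  1.26 -2.14]
[0.674 0.114 0.221] [ 0.38  0.64 -0.89  1.5   0.51  1.25 -2.17]
[0.618 0.115 0.23 ] [ 0.41  0.51 -0.88  1.64  0.41  1.19 -2.16]
[0.569 0.117 0.225] [ 0.43  0.41 -0.86  1.76  0.34  1.13 -2.14]
[0.523 0.118 0.206] [ 0.44  0.33 -0.86  1.88  0.29  1.06 -2.13]
[0.485 0.119 0.173] [ 0.44  0.3  -0.86  1.99  0.28  0.97 -2.15]
[0.459 0.12  0.129] [ 0.44  0.33 -0.87  2.08  0.33  0.87 -2.22]
[0.448 0.12  0.079] [ 0.42  0.42 -0.87  2.13  0.46  0.78 -2.34]
```

The lid angle is about 2.03 rad, and both cameras agree. Closing it now.

```bash
python3 - <<'E'
from lid import *
q=quat(YAW); move_gripper(0,40)
a=tcp(2.12,m=.03); p=read_eef_pos()
movel([p[0],p[1],.42],speed=.25); move_ptp([a[0],a[1],.42],q); movel(a,q,speed=.15)
F0=np.array(read_ft_force()); print(np.round(F0,1))
for t in np.arange(2.1,.04,-.12):
    movel(tcp(t),q,speed=.08); F=np.array(read_ft_force())-F0
    print(round(t,2),np.round(F,1),end=" | ")
    if np.linalg.norm(F)>30: print("STOP"); break
else:
    for t in (.03,.01,0):
        movel(tcp(t),q,speed=.02)
    for k in range(8):
        F=np.array(read_ft_force())-F0; print("end",k,np.round(F,1),np.round(read_eef_pos(),4))
        if F[2]>15: break
        movel(tcp(0)+[0,0,-.001*(k+1)],q,speed=.02)
save("side","s4"); save("wrist","w4"); print(read_time_s())
a=cv2.imread("pics/s4.png")[120:300,130:370]; cv2.imwrite("pics/sw4.png",np.hstack([cv2.resize(a,(400,300)),cv2.resize(cv2.imread("pics/w4.png"),(400,300))]))
E
```

```text
[ 0.   0.4 -0.4]
2.1 [ 0.6 -0.4  0.2] | 1.98 [-0.2 -0.6  1.4] | 1.86 [ 0.5 -0.2  0.7] | 1.74 [ 0.8 -0.9  0.7] | 1.62 [0.1 0.2 1.1] | 1.5 [-0.  -0.5  0.7] | 1.38 [0.6 0.5 0.9] | 1.26 [-0.4 -0.6  1.1] | 1.14 [ 0.2 -0.9  0.4] | 1.02 [ 0.9 -0.9  0.3] | 0.9 [ 0.6 -0.5  0.7] | 0.78 [0.8 0.3 0.7] | 0.66 [-0.5 -0.1  1. ] | 0.54 [-0.  -0.4  0.7] | 0.42 [ 0.5 -0.3 -0.2] | 0.3 [-0.2 -0.9  1.4] | 0.18 [-0.1  0.4  0.8] | 0.06 [-0.1 -0.1  0.6] | end 0 [ 0.2 -0.8  3.1] [0.4483 0.1203 0.0791]
end 1 [-2.5 -1.8 11. ] [0.4483 0.1203 0.079 ]
end 2 [-6.5 -2.8 19.7] [0.4483 0.1204 0.0789]
64.7833
```

View pics/sw4.png

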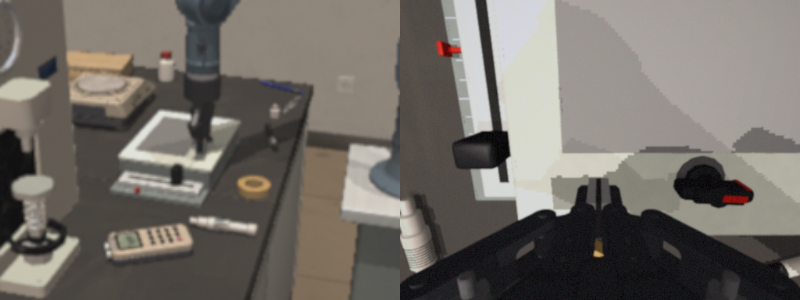

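The lid is shut: contact came at the expected 60 mm height and firm at 20 N. The knob is at right in the wrist view with its red end pointing right. Now hover over it and measure its angle.

```bash
python3 - <<'E'
from lid import *
p=np.array(read_eef_pos()); movel(p+[0,0,.1],speed=.2)
k=lp(0,.152,.027); print("k expected",np.round(k,4))
ptp([k[0],k[1],.22],0.); P=camera_params("wrist"); im=np.array(save("wrist","w5"))
u=proj("",k,P); print("pred px",np.round(u,1),[(np.round(d["at"],1),round(d["confidence"],2)) for d in tip_of("wrist","knob_grip")[:1]])
hsv=cv2.cvtColor(im,cv2.COLOR_RGB2HSV); Y,X=np.mgrid[:384,:512]; near=np.hypot(X-u[0],Y-u[1])<60
red=near&(hsv[...,1]>130)&((hsv[...,0]<10)|(hsv[...,0]>170))&(hsv[...,2]>80)
r=at_z("",(X[red].mean(),Y[red].mean()),.088,P); d=r[:2]-k[:2]; print(red.sum(),np.round(r,4),"ang",np.degrees(np.arctan2(d[1],d[0])))
cv2.imwrite("pics/w5c.png",cv2.resize(cv2.imread("pics/w5.png")[max(0,int(u[1])-70):int(u[1])+70,int(u[0])-90:int(u[0])+90],(540,420)))
q0=np.array(read_qpos()); print(np.round(q0,2))
for s in(np.pi/2,-np.pi/2):
    print("start",s)
    for a in np.linspace(0,1.65,4):
        q=inverse_kinematics([k[0],k[1],.083],quat(s+YAW-a)); print(round(a,2),None if q is None else np.round(q,2))
E
```

```text
k expected [0.454 0.05  0.077]
pred px [252.6 183.7] [(array([254.2, 187.1]), 0.74)]
91 [0.4537 0.042  0.088 ] ang -92.17561800604821
[ 0.93  0.2  -1.2   2.04  0.21  1.04 -1.94]
start 1.5707963267948966
0.0 [ 0.86  0.62 -1.23  2.13  0.75  0.93 -0.84]
0.55 [ 0.8   0.55 -1.15  2.14  0.67  0.88 -1.33]
1.1 [ 0.75  0.5  -1.08  2.14  0.6   0.85 -1.83]
1.65 [ 0.69  0.46 -1.    2.14  0.53  0.82 -2.32]
start -1.5707963267948966
0.0 [-1.18  0.54  1.16  2.21 -0.7   0.83 -2.73]
0.55 [ 0.86  0.62 -1.24  2.13  0.76  0.93  1.74]
1.1 [ 0.86  0.62 -1.24  2.13  0.76  0.93  1.19]
1.65 [ 0.97  0.88 -1.45  2.13  1.    1.14  0.47]
```

View pics/w5c.png

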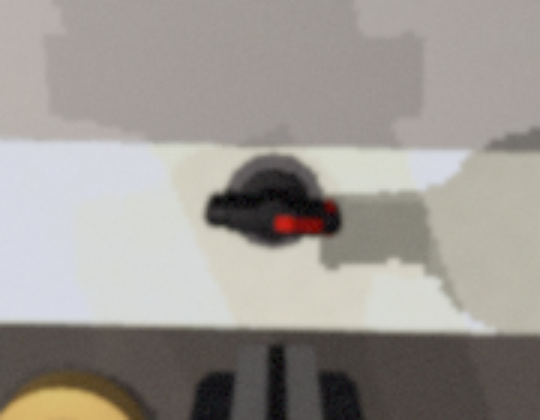

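The wing spans crop (212,210) to (335,217), so the knob is near 0.04 rad, centred within about 1 mm of the predicted spot. Now grip and turn it.

```bash
python3 - <<'E'
from lid import *
k=lp(0,.152,.027); s=np.pi/2+YAW
move_ptp([k[0],k[1],.15],quat(s-.04)); move_gripper(.035); movel([k[0],k[1],.083],quat(s-.04),speed=.1)
print(np.round(read_ft_force(),1)); move_gripper(0,60); print("gap",read_finger_gap(),np.round(read_ft_force(),1))
for a in np.arange(.2,1.61,.2).tolist():
    movel([k[0],k[1],.083],quat(s-a),speed=.05); F,T=read_ft_force(),read_ft_torque(); print(round(a,2),np.round(F,1),np.round(T,2),round(read_finger_gap(),4))
    if np.linalg.norm(F)>60 or abs(T[2])>2.5: print("STOP"); break
move_gripper(.035); movel([k[0],k[1],.20],speed=.15)
save("wrist","w6"); print(read_time_s())
E
```

```text
[ 0.3 -0.2 -0. ]
gap 0.019273309217621982 [-0.5 -1.3  6.5]
0.2 [-0.8 -0.4  5.7] [-0.05  0.12 -0.03] 0.0193
0.4 [ 0.1 -0.8  7.2] [-0.1   0.05 -0.08] 0.0191
0.6 [-0.8 -0.8  5.8] [-0.09 -0.02 -0.05] 0.0196
0.8 [ 0.2 -0.8  6.3] [-0.12 -0.05 -0.08] 0.0194
1.0 [-0.3 -0.1  5.9] [-0.13  0.01 -0.06] 0.0192
1.2 [ 0.7 -0.5  6.4] [-0.18 -0.04 -0.1 ] 0.019
1.4 [-0.  -0.7  6.3] [-0.14 -0.05 -0.08] 0.0188
1.6 [ 0.7 -1.   6.2] [-0.28 -0.06  0.04] 0.0192
72.6583
```

View pics/w6.png

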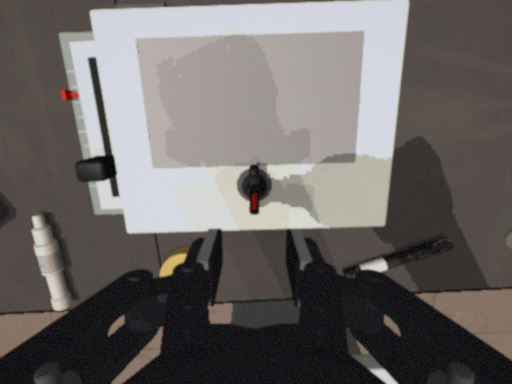

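The wing is upright in the picture, from (255,168) to (254,213), with the red end toward the near wall. The knob is locked at about 1.57 rad. Now view the pointer and vent grip from straight above the pointer.

```bash
python3 - <<'E'
from lid import *
g=box(.036,.165); ptp([g[0]-.07,g[1],.2],0.); P=camera_params("wrist"); im=np.array(save("wrist","w7"))
import json; json.dump({k:np.array(v).tolist() for k,v in P.items() if k in("K","camera_from_world")},open("w7.json","w"))
print(np.round(np.linalg.inv(P["camera_from_world"])[:3,3],3))
def bx(p): d=np.array(p[:2])-C; return R.from_euler('z',-YAW).apply([*d,0])[:2]
for n,z in dict(pointer_tip=.036,vent_top=.0665).items():
    for d in tip_of("wrist",n)[:2]: w=at_z("",d["at"],z,P); print(n,np.round(d["at"],1),round(d["confidence"],2),np.round(w,4),"box",np.round(bx(w),4))
cv2.imwrite("pics/w7c.png",cv2.resize(im[:260,130:390,::-1],(600,600),interpolation=cv2.INTER_CUBIC))
E
```

```text
[0.547 0.213 0.324]
pointer_tip [242.3 109.8] 0.49 [0.5459 0.2238 0.036 ] box [0.0347 0.1764]
vent_top [265.4 188.4] 0.64 [0.4748 0.2016 0.0665] box [-0.0358  0.1521]
```

View pics/w7c.png

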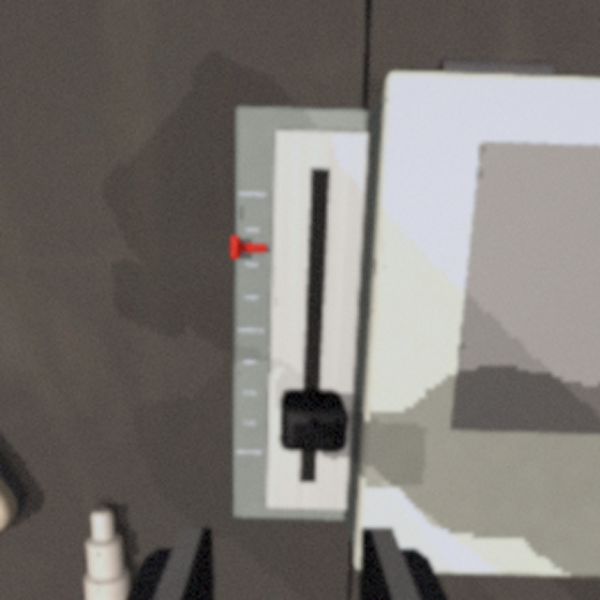

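The picture shows the pointer tip at crop (268,247), which puts it at about 0.037 in box x, and the grip top at about (314,428), about -0.035. Now grip and slide the vent.

```bash
python3 - <<'E'
from lid import *
import json; P7=json.load(open("w7.json"))
def bx(p): d=np.array(p[:2])-C; return R.from_euler('z',-YAW).apply([*d,0])[:2]
print("ptr",np.round(bx(at_z("",(246.1,107),.036,P7)),4))
s=np.pi/2+YAW; g=box(-.035,.154); e=box(.0367,.154)
ptp([*g,.15],s); move_gripper(.055); movel([*g,.066],speed=.1); print(np.round(read_ft_force(),1))
move_gripper(0,30); print("gap",read_finger_gap(),np.round(read_ft_force(),1))
movel([*e,.066],speed=.05); print(np.round(read_ft_force(),1),np.round(bx(read_eef_pos()),4))
move_gripper(.05); movel([*e,.2],speed=.15)
f=box(.036,.165); ptp([f[0]-.07,f[1],.2],0.); P=camera_params("wrist"); im=np.array(save("wrist","w8"))
for n,z in dict(pointer_tip=.036,vent_top=.0665,knob_grip=.077).items():
    for d in tip_of("wrist",n)[:1]: w=at_z("",d["at"],z,P); print(n,np.round(d["at"],1),round(d["confidence"],2),"box",np.round(bx(w),4))
cv2.imwrite("pics/w8c.png",cv2.resize(im[:260,130:390,::-1],(600,600),interpolation=cv2.INTER_CUBIC))
E
```

```text
ptr [0.0374 0.1728]
[-0.5 -0.1  0.1]
gap 0.01907727252429726 [-0.4 -0.2  4.3]
[-0.6 -1.   4.3] [0.0368 0.1543]
pointer_tip [244.2 110.5] 0.53 box [0.0349 0.1747]
vent_top [267.6 113.3] 0.57 box [0.0333 0.1531]
knob_grip [425.8 214.2] 0.57 box [-0.0527  0.0024]
```

View pics/w8c.png

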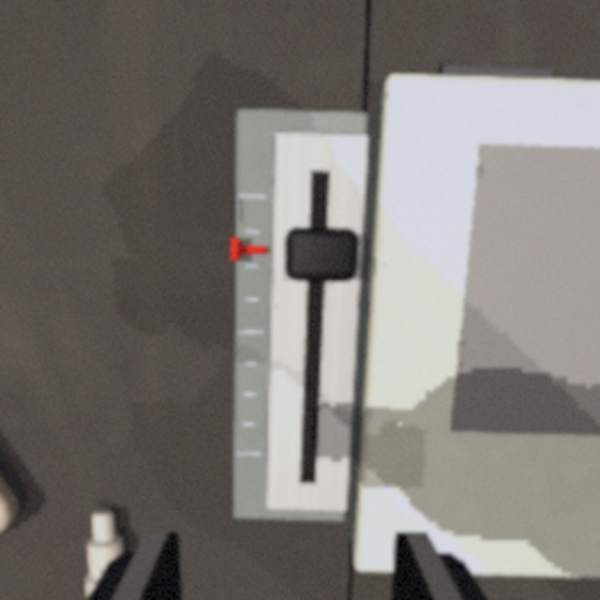

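The grip's centre is at row 254 and the pointer at row 249, so they agree to about 1.5 mm, well within 5 mm. The lid is shut, the knob is locked and the arm is clear.

```bash
python3 -c "
from bench import *
pause(.5); print(read_time_s()); print(sign_off())"
```

```text
81.425
the job is handed in; nothing more can be done
None
```

I handed the job in at about 81 s: all five reference pieces lie flat in the box, the lid is shut and locked with the knob at about 1.57 rad, and the vent grip is about 1.5 mm from level with the red pointer; the judge's verdict was not shown.

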